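# Turn the salad seasoning row round onto the other rack

## Task

Move the four salad seasonings from the wooden rack to the steel rack in reverse order, for the cook who works from the other side: the one nearest the wooden rack's handle goes farthest from the steel rack's handle, and so on along the row. Set each one upright and flat in the middle of its own recess, without dropping or knocking over any of them.

Things in the scene. Friction and masses are not known exactly. Their poses are not given: they have to be found in the camera images.
- wood_rack: Fixed wooden rack that holds the row at the start: a flat board 75 x 300 mm, top face 14 mm above the counter, with four fixed 4 mm cork pads in a row along its length. Origin: centre of its underside, on the counter; y runs along the row towards its end with the flat brass loop handle (handle reaches y = +190 mm), z up. Pads lie at about y = -105, -35, +35, +105 mm, x = 0 (within 4 mm).
- steel_rack: Fixed steel rack, empty at the start: a plate 76 x 300 mm, 18 mm thick, with four round recesses 61 mm across and 6 mm deep, dark-floored (floors 12 mm above the counter) at x = 0, y = -105, -35, +35, +105 mm. Origin: centre of its underside, on the counter; y runs along the row towards its end with the flat steel loop handle (handle reaches y = +190 mm), z up.
- mill: Dark wooden pepper mill: turned, 101 mm tall, base 44 mm across (0-28 mm up), straight waist 32 mm across from 40 to 78 mm up, head 40 mm across, flat-topped with a small brass knob. 0.15 kg. Loose, round, any yaw; starts upright on one of the wooden rack's pads (foot 18 mm above the counter). Origin: centre of its underside; z up along its axis.
- shaker: White ceramic salt shaker with a perforated steel dome: upright cylinder 38 mm across up to 58 mm, 73 mm tall in all. 0.12 kg. Loose, round, any yaw; starts upright on one of the wooden rack's pads (foot 18 mm above the counter). Origin: centre of its underside; z up along its axis.
- cruet: Green glass oil cruet: cylinder 44 mm across up to 62 mm, then a shoulder and an 18 mm neck with a 24 mm cork stopper, 102 mm tall in all. 0.2 kg. Loose, round, any yaw; starts upright on one of the wooden rack's pads (foot 18 mm above the counter). Origin: centre of its underside; z up along its axis.
- crock: Squat terracotta mustard crock with a fixed white lid and small lid knob: cylinder 50 mm across up to 54 mm, 67 mm tall in all. 0.2 kg. Loose, round, any yaw; starts upright on one of the wooden rack's pads (foot 18 mm above the counter). Origin: centre of its underside; z up along its axis.
- pad_mill: Round cork pad, 58 mm across and 4 mm thick, fixed on the wooden rack under the pepper mill's starting place: it stays there and so marks where the pepper mill stood. Origin: centre of its underside, 14 mm above the counter.
- pad_shaker: Round cork pad, 58 mm across and 4 mm thick, fixed on the wooden rack under the salt shaker's starting place: it stays there and so marks where the salt shaker stood. Origin: centre of its underside, 14 mm above the counter.
- pad_cruet: Round cork pad, 58 mm across and 4 mm thick, fixed on the wooden rack under the oil cruet's starting place: it stays there and so marks where the oil cruet stood. Origin: centre of its underside, 14 mm above the counter.
- pad_crock: Round cork pad, 58 mm across and 4 mm thick, fixed on the wooden rack under the mustard crock's starting place: it stays there and so marks where the mustard crock stood. Origin: centre of its underside, 14 mm above the counter.
There are look-alikes about, which are no part of the job. Leave any blue look-alike of the mill alone.

How it is judged (in metres and radians):
At the end, for the whole second after the job is handed in: Each seasoning stands upright (within 0.08 rad) on the floor (3 mm) of the recess mirroring its starting place (first from one handle = last from the other), within 12 mm of the recess centre along and across the rack, released and at rest (0.02 m/s) (((y of pad_mill in the frame of wood_rack between -0.125 and -0.085 m and y of mill in the frame of steel_rack between 0.093 and 0.117 m) or (y of pad_mill in the frame of wood_rack between -0.055 and -0.015 m and y of mill in the frame of steel_rack between 0.023 and 0.047 m) or (y of pad_mill in the frame of wood_rack between 0.015 and 0.055 m and y of mill in the frame of steel_rack between -0.047 and -0.023 m) or (y of pad_mill in the frame of wood_rack between 0.085 and 0.125 m and y of mill in the frame of steel_rack between -0.117 and -0.093 m)) and x of mill in the frame of steel_rack between -0.012 and 0.012 m and z of mill in the frame of steel_rack between 0.009 and 0.015 m and angle between each of mill, shaker, cruet, crock's own z axis and vertical below 0.08 rad and linear speed of each of mill, shaker, cruet, crock below 0.02 m/s and contact force between each of mill, shaker, cruet, crock and the fingers below 0.1 N and ((y of pad_shaker in the frame of wood_rack between -0.125 and -0.085 m and y of shaker in the frame of steel_rack between 0.093 and 0.117 m) or (y of pad_shaker in the frame of wood_rack between -0.055 and -0.015 m and y of shaker in the frame of steel_rack between 0.023 and 0.047 m) or (y of pad_shaker in the frame of wood_rack between 0.015 and 0.055 m and y of shaker in the frame of steel_rack between -0.047 and -0.023 m) or (y of pad_shaker in the frame of wood_rack between 0.085 and 0.125 m and y of shaker in the frame of steel_rack between -0.117 and -0.093 m)) and x of shaker in the frame of steel_rack between -0.012 and 0.012 m and z of shaker in the frame of steel_rack between 0.009 and 0.015 m and ((y of pad_cruet in the frame of wood_rack between -0.125 and -0.085 m and y of cruet in the frame of steel_rack between 0.093 and 0.117 m) or (y of pad_cruet in the frame of wood_rack between -0.055 and -0.015 m and y of cruet in the frame of steel_rack between 0.023 and 0.047 m) or (y of pad_cruet in the frame of wood_rack between 0.015 and 0.055 m and y of cruet in the frame of steel_rack between -0.047 and -0.023 m) or (y of pad_cruet in the frame of wood_rack between 0.085 and 0.125 m and y of cruet in the frame of steel_rack between -0.117 and -0.093 m)) and x of cruet in the frame of steel_rack between -0.012 and 0.012 m and z of cruet in the frame of steel_rack between 0.009 and 0.015 m and ((y of pad_crock in the frame of wood_rack between -0.125 and -0.085 m and y of crock in the frame of steel_rack between 0.093 and 0.117 m) or (y of pad_crock in the frame of wood_rack between -0.055 and -0.015 m and y of crock in the frame of steel_rack between 0.023 and 0.047 m) or (y of pad_crock in the frame of wood_rack between 0.015 and 0.055 m and y of crock in the frame of steel_rack between -0.047 and -0.023 m) or (y of pad_crock in the frame of wood_rack between 0.085 and 0.125 m and y of crock in the frame of steel_rack between -0.117 and -0.093 m)) and x of crock in the frame of steel_rack between -0.012 and 0.012 m and z of crock in the frame of steel_rack between 0.009 and 0.015 m); the robot touches nothing.
It fails at once if a seasoning is tipped or knocked over (leaning more than 0.7 rad) (angle between any of mill, shaker, cruet, crock's own z axis and vertical above 0.7 rad).
It fails at once if a seasoning is dropped or thrown (moves faster than 0.7 m/s out of the fingers) ((linear speed of mill above 0.7 m/s and contact force between mill and the fingers below 0.05 N) or (linear speed of shaker above 0.7 m/s and contact force between shaker and the fingers below 0.05 N) or (linear speed of cruet above 0.7 m/s and contact force between cruet and the fingers below 0.05 N) or (linear speed of crock above 0.7 m/s and contact force between crock and the fingers below 0.05 N)).
It also fails if it takes over 96 s, if anything falls off the work surface, if the arm or the gripper's body presses on something with over 40 N, if the wrist force passes 120 N, or if a joint passes its speed limit or range.

## Robot

A 6-joint arm with a two-finger parallel gripper is mounted at the origin on the work surface. World frame = base frame: x ahead of the robot, y to its left, z up, the work surface at z = 0. Lengths are in m, angles in degrees, forces in N, time in s.
With the tool pointing down it reaches from about 0.4 to 0.825 m from the base axis. Payload 7 kg.
Tool frame: the origin (TCP) lies on the centre line of the jaws, within the pads' length; the fingertips stand 22 mm ahead of it and the grasp point (between the pads) lies 3 mm ahead of it; z points along the fingers, y is the line along which they close (so a half turn about z gives the same grasp; the last joint's range is limited). The gripper opens to 88 mm and grips with 3 to 60 N. Pads are 19 mm wide; open, the fingers measure 130 mm over their backs; the gripper's body (78 mm by 193 mm) begins 47 mm behind the grasp point.
Start: joints at [-58.149, 20.546, 0.682, 0, -70.136, -16.507], TCP at [0.179, -0.651, 0.249] pointing down, gripper open.
Joint ranges: [-176.03, 176.03], [-82.01, 121.73], [-58.28, 71.71], [-173.87, 95.51], [-174.79, -0.11], [-173.66, 173.66]. Speed limits (degrees/s): [136.94, 136.94, 172.46, 180, 180, 180].

## Interface

Orientations are given as [roll, pitch, yaw] about the fixed x, y, z axes, in that order (R = Rz(yaw) Ry(pitch) Rx(roll)).
In Python, from plant import get_state, cams, r gives the robot as it stands.
- The arm moves only by the tool apply_moves, never from a script. Its argument "targets" is a list of rows, each an object with "dp": the shift along the world's x, y, z in m, a list of three; "yaw": the turn about the world's z in degrees. In form: [{"dp": [x, y, z], "yaw": yaw}, ...]. A call has 1 to 20 rows; each row is the pose to reach, as a shift and turn from the pose commanded when the call began; what a row does not reach only later rows make up. A row lasts 1/12 s, in which the tool goes at most 41.7 mm and 7.16 degrees, less where a joint would pass 70% of its speed; a pose out of reach is approached as far as the arm can. A call with a gripper value outside its range is refused whole. "grip" is the gripper command: -1 is fully open, 1 is shut, values between are in proportion, set as the call begins (left out, the last holds). The fingers move at their own pace and stop on an object; "squeeze" is the grip in N (left out, the last holds). Time passes only in rows, so rows that repeat a pose let the fingers close. It gives the time, the measured TCP pose, the force, the opening and the grip force at its end, in the units of the state.
- get_state(): the state, without advancing time (a new reading comes with each control period).
- cams.capture(name): name is "scene" or "top"; returns a dict with "image" (400x640x3 uint8, red, green, blue), "range_z" (400x640 float32, m along the optical axis (not along the pixel's ray), 0 where there is no reading), "fx", "fy", "cx", "cy" (pixels), "k1" (the pictures are not rectified: a ray, as slopes to the right and down, at radius r is drawn at 1 + k1 r^2 times it, then the intrinsics apply), "R" (3x3) and "t" (3): a world point X has camera coordinates R X + t. Camera axes: x right, y down, z forward; pixel columns grow to the right and rows downward; lengths in m; the calibration is good to about 2 mm. A picture is of the moment at which its call begins.
- r.close_job(): hands the job in; it is judged then, once.
The state is a dict: "time_s": time; "joints": joint angles; "qd": joint speeds; "joint_torque": joint torques, N m; "tcp_pos": TCP position; "eef_rot": TCP orientation; "contact_force": force on the tool from outside, world axes, zero at the start; "moment": the same for the moment, N m; "gripper_width": finger opening in m; "gripper_force": force on a finger pad.
Only numpy, scipy, OpenCV 4.12 (cv2) and the standard library are available. Lean on these libraries where they do the work, as an engineer would, in place of code of your own. Each camera call takes 0.05 s, during which the arm holds its last target. There are 200 camera calls.

## Working session

There is one attempt and no reset: what is moved stays moved. The work goes in short steps, Python scripts to look and compute and a tool call to move; the robot and the scene stay as the last step left them, time stands still between calls to the robot, and variables do not carry over. Pictures are saved under pics/ and viewed, at most 14 in all, crops included, and the job is handed in when it is done.

Besides the shell and the picture viewer there is one more tool, called after "Emit:" in YAML: its name, and indented under it one key for each argument. apply_moves: Moves the arm, as the interface text tells. Its arguments: {"type":"object","properties":{"targets":{"type":"array","items":{"type":"object","properties":{"dp":{"type":"array","items":{"type":"number"}},"yaw":{"type":"number"}}}},"grip":{"type":"number"},"squeeze":{"type":"number"}},"required":["targets"]}

```bash
mkdir -p pics
cat > h.py <<'E'
import numpy as np, cv2
from plant import get_state, cams, r
def cap(n):
    c=cams.capture(n); np.savez(''+n+'.npz',**c); return c
def load(n): return dict(np.load(''+n+'.npz'))
def ray(c,u,v):
    K=np.array([[c['fx'],0,c['cx']],[0,c['fy'],c['cy']],[0,0,1]],float)
    p=cv2.undistortPoints(np.array([[[u,v]]],float),K,np.array([c['k1'],0,0,0],float))[0,0]
    return np.array([p[0],p[1],1.])
def onz(c,u,v,z):
    R=c['R'];t=c['t'];d=R.T@ray(c,u,v);o=-R.T@t
    return o+d*(z-o[2])/d[2]
def dep(c,u,v):
    z=c['range_z'][int(round(v)),int(round(u))]
    return c['R'].T@(ray(c,u,v)*z-c['t'])
E
python3 - <<'E'
from h import *
s=get_state();print(s)
for n in('scene','top'):
    c=cap(n);cv2.imwrite(f'pics/{n}0.png',c['image'][:,:,::-1]);print(n,-c['R'].T@c['t'],c['fx'],c['k1'])
E
```

```text
{'time_s': 0.0, 'joints': array([-5.81485670e+01,  2.05931354e+01,  6.31469189e-01, -1.96534670e-02,
       -7.01353876e+01, -1.65048525e+01]), 'qd': array([-0.00327956, -0.02442794, -0.00666547,  0.06642177, -0.03522073,
       -0.05909272]), 'joint_torque': array([-2.29553414e-03, -5.82726073e+01,  2.93044996e+01,  6.99730843e+00,
        6.79521851e-03, -1.35986215e-04]), 'tcp_pos': array([ 0.17846633, -0.65049429,  0.24758743]), 'eef_rot': array([ 1.79901696e+02, -9.86136795e-03, -1.64660105e+02]), 'contact_force': array([-0.13318638,  1.25999709, -0.0849019 ]), 'moment': array([-0.01137798,  0.01086287, -0.0451789 ]), 'gripper_force': 0.0, 'gripper_width': 0.0875305759357175}
scene [1.20350055 0.17294709 0.6123044 ] 459.38088611359495 -0.018575213997862355
top [ 0.56061176 -0.0136582   0.75525049] 420.2410171267078 0.02289886443364289
```

View pics/scene0.png

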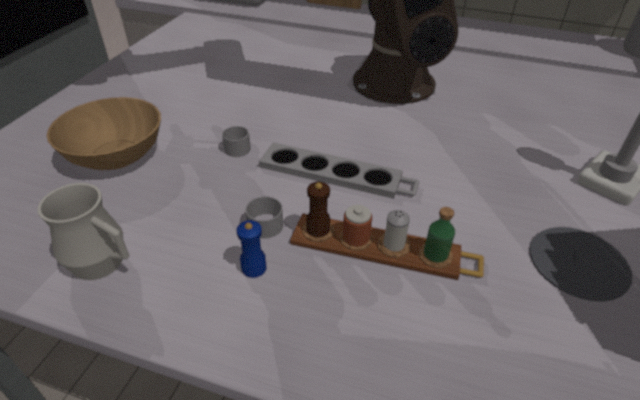

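View pics/top0.png

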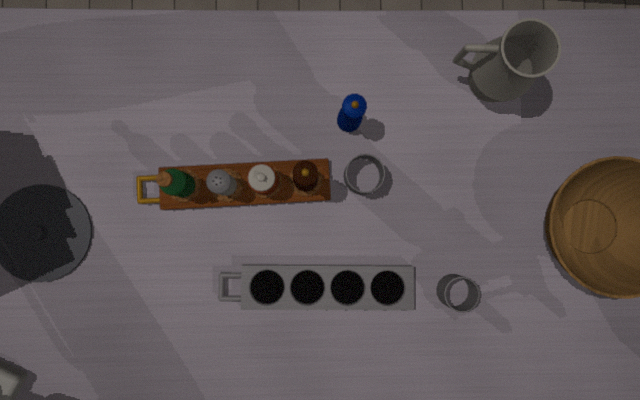

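The top view shows the wooden rack with its brass handle at left (150,189). Going away from the handle, the row is cruet (173,180), shaker (221,182), crock (262,178), mill (305,175). The steel rack's handle is at left (231,286), with recesses at u≈267, 308, 348 and 388. There are two mills: a brown one on the rack (305,175), which fits "dark wooden", and a blue one off the rack (352,110), which I leave alone. Next I'll confirm this in an enlarged crop and measure.

Run:
```python
from h import *
c=load('top');im=c['image'][150:320,130:430,::-1]
im=cv2.convertScaleAbs(im,alpha=1.6)
cv2.imwrite('pics/crop1.png',cv2.resize(im,None,fx=2.66,fy=2.66,interpolation=cv2.INTER_CUBIC))
g=cv2.cvtColor(c['image'],cv2.COLOR_RGB2GRAY)
m=(g[255:320,240:420]<35).astype(np.uint8)
n,l,st,ce=cv2.connectedComponentsWithStats(m)
for i in range(1,n):
    if st[i,4]>200:
        u,v=ce[i]+[240,255]; print('recess',u,v,st[i],onz(c,u,v,.018).round(4),onz(c,u,v,.012).round(4),dep(c,u,v).round(4))
# points above 60mm in rack region
H=np.zeros((400,640,3))
for v in range(140,220):
    for u in range(130,345): H[v,u]=dep(c,u,v)
for name,u0,u1 in(('cruet',155,198),('shaker',203,240),('crock',244,280),('mill',288,322)):
    P=H[150:215,u0:u1].reshape(-1,3)
    zs=P[:,2]; print(name,'maxz',zs.max().round(4))
    for lo,hi in((.045,.07),(.07,.085),(.085,.1),(.1,.13)):
        q=P[(zs>lo)&(zs<hi)]
        if len(q)>5: print(lo,hi,len(q),q.min(0).round(4),q.max(0).round(4),q.mean(0).round(4))
```

```text
recess 266.7554535017222 286.61882893226175 [ 11  15  33  34 871] [0.4535 0.0578 0.018 ] [0.4526 0.0584 0.012 ] [0.4528 0.0583 0.0135]
recess 306.94651162790694 286.79186046511626 [ 51  16  33  33 860] [ 0.4522 -0.0117  0.018 ] [ 0.4513 -0.0117  0.012 ] [ 0.4518 -0.0117  0.0153]
recess 347.05930232558137 287.0081395348837 [ 91  16  33  33 860] [ 0.4509 -0.0814  0.018 ] [ 0.45  -0.082  0.012] [ 0.4501 -0.082   0.0122]
recess 386.9188876013905 287.2630359212051 [131  16  33  34 863] [ 0.4496 -0.151   0.018 ] [ 0.4487 -0.1521  0.012 ] [ 0.4487 -0.1522  0.0114]
cruet maxz 0.7553
0.045 0.07 117 [0.6089 0.1798 0.045 ] [0.6517 0.204  0.0696] [0.626  0.1867 0.0575]
0.07 0.085 227 [0.6094 0.1816 0.0701] [0.653  0.2246 0.085 ] [0.6283 0.194  0.0803]
0.085 0.1 220 [0.6137 0.1859 0.0851] [0.6486 0.2175 0.0992] [0.6291 0.1963 0.0901]
0.1 0.13 227 [0.6189 0.1914 0.1001] [0.643  0.2134 0.1234] [0.631  0.2015 0.119 ]
shaker maxz 0.7553
0.045 0.07 63 [0.6118 0.1093 0.0452] [0.6426 0.1326 0.0697] [0.6232 0.1146 0.057 ]
0.07 0.085 156 [0.6117 0.1092 0.0701] [0.6488 0.1464 0.085 ] [0.6288 0.1247 0.0821]
0.085 0.1 324 [0.6132 0.1107 0.085 ] [0.6466 0.1437 0.0936] [0.63   0.1273 0.0887]
crock maxz 0.7553
0.045 0.07 64 [0.6114 0.0359 0.0459] [0.6598 0.0829 0.07  ] [0.6263 0.0496 0.0623]
0.07 0.085 667 [0.6119 0.037  0.07  ] [0.6596 0.0843 0.0849] [0.6356 0.0598 0.0772]
0.085 0.1 24 [0.6316 0.055  0.0851] [0.6412 0.0647 0.0875] [0.636  0.0603 0.0862]
mill maxz 0.7553
0.045 0.07 110 [ 0.6183 -0.0321  0.0451] [0.6403 0.0103 0.0586] [ 0.6252 -0.011   0.0509]
0.1 0.13 526 [ 0.6195 -0.0304  0.1028] [0.6595 0.008  0.1265] [ 0.6382 -0.0106  0.1175]
```

View pics/crop1.png

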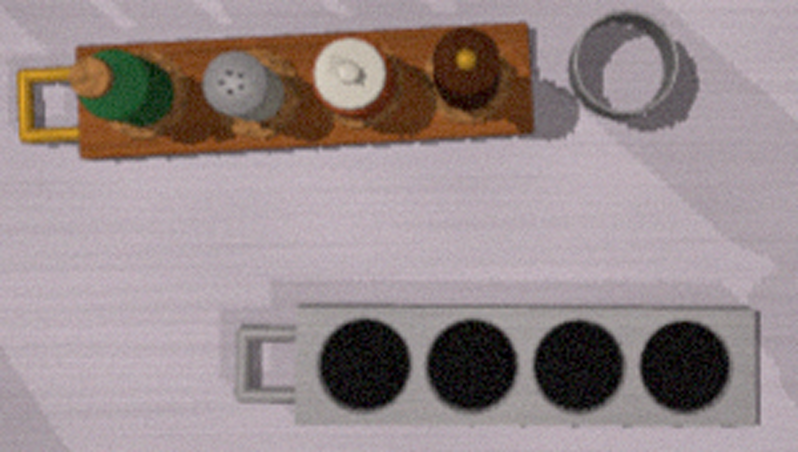

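The crop confirms the dark brown mill at the far end of the row with nothing blue on the rack, and four clean recesses. So the cruet goes to the far recess (388), the shaker to 348, the crock to 308 and the mill to 267. I start with the cruet and hover above it.

Emit:
apply_moves:
  targets:
    - {"dp": [0.01, 0.02, 0.005], "yaw": 3}
    - {"dp": [0.03, 0.05, 0.011], "yaw": 8}
    - {"dp": [0.05, 0.085, 0.011], "yaw": 14}
    - {"dp": [0.452, 0.8535, 0.011], "yaw": 77.7}
    - {"dp": [0.452, 0.8535, 0.011], "yaw": 77.7}
    - {"dp": [0.452, 0.8535, 0.011], "yaw": 77.7}
    - {"dp": [0.452, 0.8535, 0.011], "yaw": 77.7}
    - {"dp": [0.452, 0.8535, 0.011], "yaw": 77.7}
    - {"dp": [0.452, 0.8535, 0.011], "yaw": 77.7}
    - {"dp": [0.452, 0.8535, 0.011], "yaw": 77.7}
    - {"dp": [0.452, 0.8535, 0.011], "yaw": 77.7}
    - {"dp": [0.452, 0.8535, 0.011], "yaw": 77.7}
    - {"dp": [0.452, 0.8535, 0.011], "yaw": 77.7}
    - {"dp": [0.452, 0.8535, 0.011], "yaw": 77.7}
    - {"dp": [0.452, 0.8535, 0.011], "yaw": 77.7}
    - {"dp": [0.452, 0.8535, 0.011], "yaw": 77.7}
    - {"dp": [0.452, 0.8535, 0.011], "yaw": 77.7}
    - {"dp": [0.452, 0.8535, 0.011], "yaw": 77.7}
    - {"dp": [0.452, 0.8535, 0.011], "yaw": 77.7}
    - {"dp": [0.452, 0.8535, 0.011], "yaw": 77.7}
  grip: -1

```text
time_s: 1.77
tcp_pos: [0.5572, 0.0638, 0.2595]
eef_rot: [180.0, 0.0, -86.9]
contact_force: [0.7, -0.4, 0.3]
gripper_width: 0.0873
gripper_force: 0.0
```

Emit:
apply_moves:
  targets:
    - {"dp": [0.02, 0.036, 0], "yaw": 0}
    - {"dp": [0.037, 0.07, 0], "yaw": 0}
    - {"dp": [0.053, 0.1, 0], "yaw": 0}
    - {"dp": [0.063, 0.12, 0], "yaw": 0}
    - {"dp": [0.065, 0.123, 0], "yaw": 0}
    - {"dp": [0.065, 0.123, 0], "yaw": 0}
    - {"dp": [0.065, 0.123, 0], "yaw": 0}
    - {"dp": [0.065, 0.123, 0], "yaw": 0}

```text
time_s: 2.43
tcp_pos: [0.6214, 0.1838, 0.2596]
eef_rot: [180.0, -0.0, -87.0]
contact_force: [0.3, -1.0, 0.4]
gripper_width: 0.0875
gripper_force: 0.0
```

Emit:
apply_moves:
  targets:
    - {"dp": [0.0096, 0.0187, 0], "yaw": 0}
    - {"dp": [0.0096, 0.0187, 0], "yaw": 0}
    - {"dp": [0.0096, 0.0187, -0.02], "yaw": 0}
    - {"dp": [0.0096, 0.0187, -0.04], "yaw": 0}
    - {"dp": [0.0096, 0.0187, -0.06], "yaw": 0}
    - {"dp": [0.0096, 0.0187, -0.08], "yaw": 0}
    - {"dp": [0.0096, 0.0187, -0.1], "yaw": 0}
    - {"dp": [0.0096, 0.0187, -0.12], "yaw": 0}
    - {"dp": [0.0096, 0.0187, -0.135], "yaw": 0}
    - {"dp": [0.0096, 0.0187, -0.15], "yaw": 0}
    - {"dp": [0.0096, 0.0187, -0.16], "yaw": 0}
    - {"dp": [0.0096, 0.0187, -0.17], "yaw": 0}
    - {"dp": [0.0096, 0.0187, -0.175], "yaw": 0}
    - {"dp": [0.0096, 0.0187, -0.179], "yaw": 0}
    - {"dp": [0.0096, 0.0187, -0.179], "yaw": 0}
    - {"dp": [0.0096, 0.0187, -0.179], "yaw": 0}

```text
time_s: 3.77
tcp_pos: [0.6318, 0.2035, 0.081]
eef_rot: [-180.0, 0.0, -87.0]
contact_force: [0.1, -0.3, -0.5]
gripper_width: 0.0879
gripper_force: 0.0
```

Run:
```python
from h import *
c=cap('scene');im=c['image'][120:320,250:520,::-1]
cv2.imwrite('pics/s1.png',cv2.resize(cv2.convertScaleAbs(im,alpha=1.5),None,fx=2.9,fy=2.9,interpolation=cv2.INTER_CUBIC))
s=get_state();print(s['tcp_pos'],s['contact_force'])
```

```text
[0.63189701 0.20361995 0.08126122] [-0.39209406 -0.08450953  0.01304582]
```

View pics/s1.png

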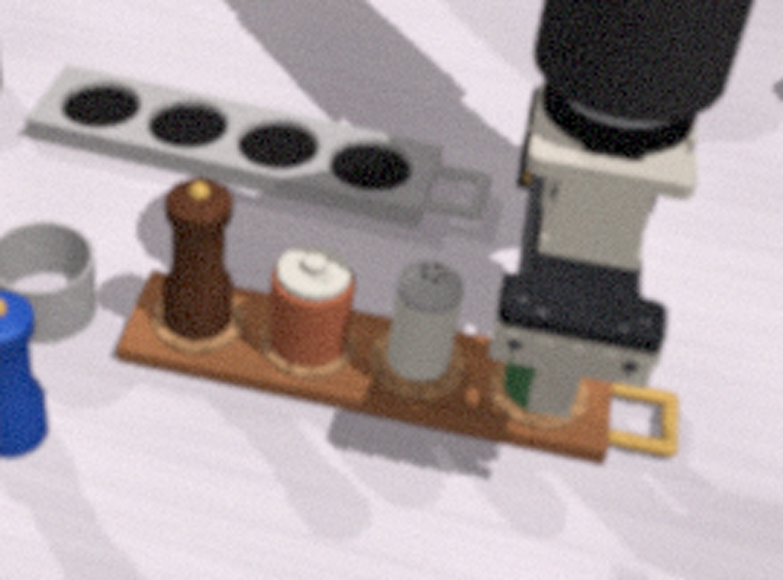

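The gripper straddles the cruet (green visible at crop 518,385) with nothing touching. I close on it.

Emit:
apply_moves:
  targets:
    - {"dp": [0, 0, 0], "yaw": 0}
    - {"dp": [0, 0, 0], "yaw": 0}
    - {"dp": [0, 0, 0], "yaw": 0}
    - {"dp": [0, 0, 0], "yaw": 0}
    - {"dp": [0, 0, 0], "yaw": 0}
    - {"dp": [0, 0, 0], "yaw": 0}
    - {"dp": [0, 0, 0], "yaw": 0}
    - {"dp": [0, 0, 0], "yaw": 0}
    - {"dp": [0, 0, 0], "yaw": 0}
    - {"dp": [0, 0, 0], "yaw": 0}
  grip: 1
  squeeze: 15

```text
time_s: 4.65
tcp_pos: [0.6314, 0.2034, 0.0805]
eef_rot: [180.0, -0.0, -87.0]
contact_force: [0.2, -0.2, 0.0]
gripper_width: 0.0438
gripper_force: 15.0
```

Emit:
apply_moves:
  targets:
    - {"dp": [0, 0, 0.005], "yaw": 0}
    - {"dp": [0, 0, 0.015], "yaw": 0}
    - {"dp": [0, 0, 0.03], "yaw": 0}
    - {"dp": [0, 0, 0.05], "yaw": 0}
    - {"dp": [0, 0, 0.07], "yaw": 0}
    - {"dp": [0, 0, 0.09], "yaw": 0}
    - {"dp": [0, 0, 0.11], "yaw": 0}
    - {"dp": [0, 0, 0.125], "yaw": 0}
    - {"dp": [0, 0, 0.13], "yaw": 0}
    - {"dp": [0, 0, 0.13], "yaw": 0}

```text
time_s: 5.48
tcp_pos: [0.6322, 0.2038, 0.2128]
eef_rot: [-179.8, 0.1, -87.0]
contact_force: [0.1, 0.8, -1.8]
gripper_width: 0.0435
gripper_force: 15.0
```

Emit:
apply_moves:
  targets:
    - {"dp": [-0.003, -0.006, 0], "yaw": 0}
    - {"dp": [-0.009, -0.018, 0], "yaw": 0}
    - {"dp": [-0.018, -0.035, 0], "yaw": -0.4}
    - {"dp": [-0.03, -0.058, 0], "yaw": -0.7}
    - {"dp": [-0.042, -0.082, 0], "yaw": -1}
    - {"dp": [-0.054, -0.105, 0], "yaw": -1.2}
    - {"dp": [-0.066, -0.128, 0], "yaw": -1.5}
    - {"dp": [-0.078, -0.152, 0], "yaw": -1.8}
    - {"dp": [-0.09, -0.175, 0], "yaw": -2}
    - {"dp": [-0.102, -0.198, 0], "yaw": -2.3}
    - {"dp": [-0.114, -0.222, 0], "yaw": -2.6}
    - {"dp": [-0.126, -0.245, 0], "yaw": -3}
    - {"dp": [-0.138, -0.268, 0], "yaw": -3.2}
    - {"dp": [-0.15, -0.292, 0], "yaw": -3.5}
    - {"dp": [-0.161, -0.313, 0], "yaw": -3.7}
    - {"dp": [-0.17, -0.331, 0], "yaw": -4}
    - {"dp": [-0.177, -0.344, 0], "yaw": -4}
    - {"dp": [-0.1805, -0.351, 0], "yaw": -4}
    - {"dp": [-0.1818, -0.3535, 0], "yaw": -4}
    - {"dp": [-0.1818, -0.3535, 0], "yaw": -4}

```text
time_s: 7.15
tcp_pos: [0.4489, -0.1506, 0.2101]
eef_rot: [180.0, 0.0, -91.0]
contact_force: [0.3, -0.4, -1.8]
gripper_width: 0.0436
gripper_force: 15.0
```

Emit:
apply_moves:
  targets:
    - {"dp": [0, 0, -0.006], "yaw": 0}
    - {"dp": [0, 0, -0.018], "yaw": 0}
    - {"dp": [0, 0, -0.035], "yaw": 0}
    - {"dp": [0, 0, -0.053], "yaw": 0}
    - {"dp": [0, 0, -0.07], "yaw": 0}
    - {"dp": [0, 0, -0.087], "yaw": 0}
    - {"dp": [0, 0, -0.1], "yaw": 0}
    - {"dp": [0, 0, -0.11], "yaw": 0}
    - {"dp": [0, 0, -0.118], "yaw": 0}
    - {"dp": [0, 0, -0.124], "yaw": 0}
    - {"dp": [0, 0, -0.127], "yaw": 0}
    - {"dp": [0, 0, -0.129], "yaw": 0}
    - {"dp": [0, 0, -0.131], "yaw": 0}
    - {"dp": [0, 0, -0.133], "yaw": 0}
    - {"dp": [0, 0, -0.134], "yaw": 0}
    - {"dp": [0, 0, -0.135], "yaw": 0}
    - {"dp": [0, 0, -0.135], "yaw": 0}

```text
time_s: 8.57
tcp_pos: [0.4498, -0.1501, 0.0756]
eef_rot: [-180.0, 0.0, -91.0]
contact_force: [-0.9, 0.4, -1.4]
gripper_width: 0.0433
gripper_force: 15.0
```

Run:
```python
from h import *
c=cap('scene');im=c['image'][110:250,230:450,::-1]
cv2.imwrite('pics/s2.png',cv2.resize(cv2.convertScaleAbs(im,alpha=1.7),None,fx=3.6,fy=3.6,interpolation=cv2.INTER_CUBIC))
```

```text
(no output)
```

View pics/s2.png

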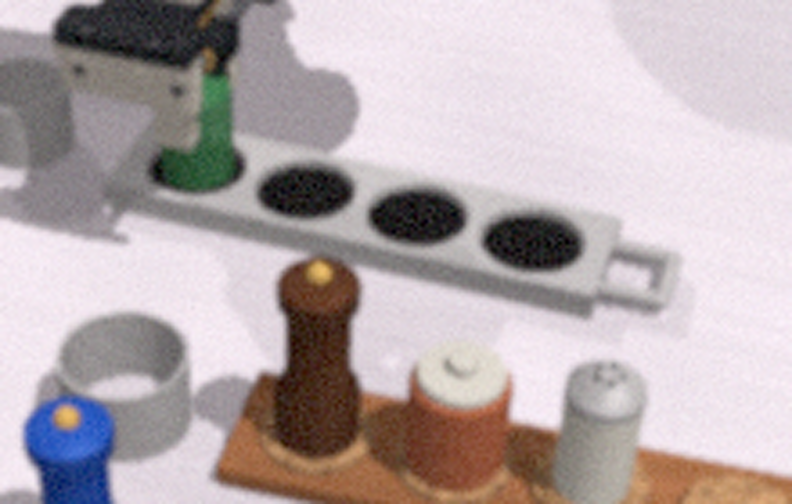

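The cruet sits inside the far recess (crop 200,165), upright and centred. I lower it the last bit.

Emit:
apply_moves:
  targets:
    - {"dp": [0, 0, -0.0005], "yaw": 0}
    - {"dp": [0, 0, -0.001], "yaw": 0}
    - {"dp": [0, 0, -0.0013], "yaw": 0}
    - {"dp": [0, 0, -0.0013], "yaw": 0}
    - {"dp": [0, 0, -0.0013], "yaw": 0}

```text
time_s: 9.03
tcp_pos: [0.4498, -0.1501, 0.0744]
eef_rot: [-180.0, -0.0, -91.0]
contact_force: [-0.6, -0.6, 2.0]
gripper_width: 0.0437
gripper_force: 15.0
```

Emit:
apply_moves:
  targets:
    - {"dp": [0, 0, 0], "yaw": 0}
    - {"dp": [0, 0, 0], "yaw": 0}
    - {"dp": [0, 0, 0], "yaw": 0}
    - {"dp": [0, 0, 0], "yaw": 0}
    - {"dp": [0, 0, 0], "yaw": 0}
    - {"dp": [0, 0, 0], "yaw": 0}
    - {"dp": [0, 0, 0], "yaw": 0}
    - {"dp": [0, 0, 0], "yaw": 0}
    - {"dp": [0, 0, 0.01], "yaw": 0}
    - {"dp": [0, 0, 0.025], "yaw": 0}
    - {"dp": [0, 0, 0.045], "yaw": 0}
    - {"dp": [0, 0, 0.07], "yaw": 0}
    - {"dp": [0, 0, 0.1], "yaw": 0}
    - {"dp": [0, 0, 0.125], "yaw": 0}
    - {"dp": [0, 0, 0.14], "yaw": 0}
    - {"dp": [0, 0, 0.14], "yaw": 0}
  grip: -1

```text
time_s: 10.37
tcp_pos: [0.4516, -0.1503, 0.218]
eef_rot: [-179.6, -0.0, -90.9]
contact_force: [-0.0, 0.1, 0.1]
gripper_width: 0.0876
gripper_force: 0.0
```

Emit:
apply_moves:
  targets:
    - {"dp": [0.005, 0.009, 0], "yaw": 0}
    - {"dp": [0.016, 0.025, 0], "yaw": 1}
    - {"dp": [0.032, 0.05, 0], "yaw": 2}
    - {"dp": [0.05, 0.078, 0], "yaw": 3}
    - {"dp": [0.068, 0.105, 0], "yaw": 4}
    - {"dp": [0.086, 0.133, 0], "yaw": 4}
    - {"dp": [0.104, 0.16, 0], "yaw": 4}
    - {"dp": [0.122, 0.188, 0], "yaw": 4}
    - {"dp": [0.14, 0.216, 0], "yaw": 4}
    - {"dp": [0.156, 0.24, 0], "yaw": 4}
    - {"dp": [0.169, 0.261, 0], "yaw": 4}
    - {"dp": [0.177, 0.273, 0], "yaw": 4}
    - {"dp": [0.1802, 0.2777, 0], "yaw": 4}
    - {"dp": [0.1802, 0.2777, 0], "yaw": 4}
    - {"dp": [0.1802, 0.2777, 0], "yaw": 4}

```text
time_s: 11.62
tcp_pos: [0.6292, 0.1273, 0.2134]
eef_rot: [179.9, -0.0, -87.0]
contact_force: [-0.2, 0.3, -0.6]
gripper_width: 0.0874
gripper_force: 0.0
```

Emit:
apply_moves:
  targets:
    - {"dp": [0, 0, -0.01], "yaw": 0}
    - {"dp": [0, 0, -0.03], "yaw": 0}
    - {"dp": [0, 0, -0.05], "yaw": 0}
    - {"dp": [0, 0, -0.07], "yaw": 0}
    - {"dp": [0, 0, -0.09], "yaw": 0}
    - {"dp": [0, 0, -0.11], "yaw": 0}
    - {"dp": [0, 0, -0.125], "yaw": 0}
    - {"dp": [0, 0, -0.138], "yaw": 0}
    - {"dp": [0, 0, -0.147], "yaw": 0}
    - {"dp": [0, 0, -0.153], "yaw": 0}
    - {"dp": [0, 0, -0.157], "yaw": 0}
    - {"dp": [0, 0, -0.157], "yaw": 0}
    - {"dp": [0, 0, -0.157], "yaw": 0}

```text
time_s: 12.7
tcp_pos: [0.6301, 0.1276, 0.0578]
eef_rot: [-180.0, 0.0, -87.0]
contact_force: [1.0, 0.3, 0.2]
gripper_width: 0.0876
gripper_force: 0.0
```

Emit:
apply_moves:
  targets:
    - {"dp": [0, 0, 0], "yaw": 0}
    - {"dp": [0, 0, 0], "yaw": 0}
    - {"dp": [0, 0, 0], "yaw": 0}
    - {"dp": [0, 0, 0], "yaw": 0}
    - {"dp": [0, 0, 0], "yaw": 0}
    - {"dp": [0, 0, 0], "yaw": 0}
    - {"dp": [0, 0, 0], "yaw": 0}
    - {"dp": [0, 0, 0], "yaw": 0}
    - {"dp": [0, 0, 0], "yaw": 0}
    - {"dp": [0, 0, 0], "yaw": 0}
  grip: 1
  squeeze: 15

```text
time_s: 13.53
tcp_pos: [0.6299, 0.1276, 0.0572]
eef_rot: [180.0, -0.0, -87.0]
contact_force: [1.3, 0.0, -0.1]
gripper_width: 0.0381
gripper_force: 15.0
```

Emit:
apply_moves:
  targets:
    - {"dp": [0, 0, 0.005], "yaw": 0}
    - {"dp": [0, 0, 0.015], "yaw": 0}
    - {"dp": [0, 0, 0.03], "yaw": 0}
    - {"dp": [0, 0, 0.05], "yaw": 0}
    - {"dp": [0, 0, 0.07], "yaw": 0}
    - {"dp": [0, 0, 0.09], "yaw": 0}
    - {"dp": [0, 0, 0.11], "yaw": 0}
    - {"dp": [0, 0, 0.125], "yaw": 0}
    - {"dp": [0, 0, 0.13], "yaw": 0}
    - {"dp": [0, 0, 0.13], "yaw": 0}

```text
time_s: 14.37
tcp_pos: [0.6306, 0.1279, 0.1895]
eef_rot: [-179.8, 0.1, -86.9]
contact_force: [-0.1, -0.2, -2.2]
gripper_width: 0.0381
gripper_force: 15.0
```

Emit:
apply_moves:
  targets:
    - {"dp": [-0.005, -0.006, 0], "yaw": 0}
    - {"dp": [-0.014, -0.016, 0], "yaw": -0.5}
    - {"dp": [-0.028, -0.033, 0], "yaw": -1}
    - {"dp": [-0.044, -0.051, 0], "yaw": -1.5}
    - {"dp": [-0.06, -0.07, 0], "yaw": -2}
    - {"dp": [-0.076, -0.089, 0], "yaw": -2.5}
    - {"dp": [-0.092, -0.107, 0], "yaw": -3}
    - {"dp": [-0.108, -0.126, 0], "yaw": -3.5}
    - {"dp": [-0.124, -0.145, 0], "yaw": -4}
    - {"dp": [-0.14, -0.163, 0], "yaw": -4}
    - {"dp": [-0.154, -0.18, 0], "yaw": -4}
    - {"dp": [-0.166, -0.194, 0], "yaw": -4}
    - {"dp": [-0.174, -0.203, 0], "yaw": -4}
    - {"dp": [-0.179, -0.209, 0], "yaw": -4}
    - {"dp": [-0.179, -0.209, 0], "yaw": -4}
    - {"dp": [-0.179, -0.209, 0], "yaw": -4}

```text
time_s: 15.7
tcp_pos: [0.4512, -0.0814, 0.1873]
eef_rot: [-180.0, 0.0, -91.0]
contact_force: [0.7, 0.5, -1.3]
gripper_width: 0.0383
gripper_force: 15.0
```

Emit:
apply_moves:
  targets:
    - {"dp": [0, 0, -0.006], "yaw": 0}
    - {"dp": [0, 0, -0.018], "yaw": 0}
    - {"dp": [0, 0, -0.035], "yaw": 0}
    - {"dp": [0, 0, -0.053], "yaw": 0}
    - {"dp": [0, 0, -0.07], "yaw": 0}
    - {"dp": [0, 0, -0.087], "yaw": 0}
    - {"dp": [0, 0, -0.1], "yaw": 0}
    - {"dp": [0, 0, -0.11], "yaw": 0}
    - {"dp": [0, 0, -0.118], "yaw": 0}
    - {"dp": [0, 0, -0.124], "yaw": 0}
    - {"dp": [0, 0, -0.127], "yaw": 0}
    - {"dp": [0, 0, -0.129], "yaw": 0}
    - {"dp": [0, 0, -0.131], "yaw": 0}
    - {"dp": [0, 0, -0.133], "yaw": 0}
    - {"dp": [0, 0, -0.134], "yaw": 0}
    - {"dp": [0, 0, -0.135], "yaw": 0}
    - {"dp": [0, 0, -0.135], "yaw": 0}

```text
time_s: 17.12
tcp_pos: [0.451, -0.0814, 0.0523]
eef_rot: [-180.0, 0.0, -91.0]
contact_force: [-0.3, 0.7, -1.8]
gripper_width: 0.0378
gripper_force: 15.0
```

Emit:
apply_moves:
  targets:
    - {"dp": [0, 0, -0.0005], "yaw": 0}
    - {"dp": [0, 0, -0.001], "yaw": 0}
    - {"dp": [0, 0, -0.0013], "yaw": 0}
    - {"dp": [0, 0, -0.0013], "yaw": 0}
    - {"dp": [0, 0, -0.0013], "yaw": 0}

```text
time_s: 17.53
tcp_pos: [0.451, -0.0814, 0.0511]
eef_rot: [-180.0, 0.0, -91.0]
contact_force: [0.2, 1.5, 0.8]
gripper_width: 0.0377
gripper_force: 15.0
```

Emit:
apply_moves:
  targets:
    - {"dp": [0, 0, 0], "yaw": 0}
    - {"dp": [0, 0, 0], "yaw": 0}
    - {"dp": [0, 0, 0], "yaw": 0}
    - {"dp": [0, 0, 0], "yaw": 0}
    - {"dp": [0, 0, 0], "yaw": 0}
    - {"dp": [0, 0, 0], "yaw": 0}
    - {"dp": [0, 0, 0], "yaw": 0}
    - {"dp": [0, 0, 0], "yaw": 0}
    - {"dp": [0, 0, 0.01], "yaw": 0}
    - {"dp": [0, 0, 0.025], "yaw": 0}
    - {"dp": [0, 0, 0.045], "yaw": 0}
    - {"dp": [0, 0, 0.07], "yaw": 0}
    - {"dp": [0, 0, 0.1], "yaw": 0}
    - {"dp": [0, 0, 0.13], "yaw": 0}
    - {"dp": [0, 0, 0.155], "yaw": 0}
    - {"dp": [0, 0, 0.165], "yaw": 0}
    - {"dp": [0, 0, 0.165], "yaw": 0}
    - {"dp": [0, 0, 0.165], "yaw": 0}
  grip: -1

```text
time_s: 19.03
tcp_pos: [0.4508, -0.0813, 0.2159]
eef_rot: [-180.0, 0.0, -91.0]
contact_force: [-0.4, -0.3, -1.1]
gripper_width: 0.0876
gripper_force: 0.0
```

Emit:
apply_moves:
  targets:
    - {"dp": [0.008, 0.006, 0], "yaw": 1}
    - {"dp": [0.022, 0.017, 0], "yaw": 2}
    - {"dp": [0.042, 0.032, 0], "yaw": 3}
    - {"dp": [0.062, 0.048, 0], "yaw": 4}
    - {"dp": [0.083, 0.064, 0], "yaw": 4}
    - {"dp": [0.104, 0.08, 0], "yaw": 4}
    - {"dp": [0.125, 0.096, 0], "yaw": 4}
    - {"dp": [0.146, 0.112, 0], "yaw": 4}
    - {"dp": [0.164, 0.126, 0], "yaw": 4}
    - {"dp": [0.178, 0.136, 0], "yaw": 4}
    - {"dp": [0.185, 0.142, 0], "yaw": 4}
    - {"dp": [0.185, 0.142, 0], "yaw": 4}
    - {"dp": [0.185, 0.142, 0], "yaw": 4}

```text
time_s: 20.12
tcp_pos: [0.6357, 0.0611, 0.2143]
eef_rot: [179.9, -0.0, -86.9]
contact_force: [-0.2, -0.4, -0.6]
gripper_width: 0.0876
gripper_force: 0.0
```

Emit:
apply_moves:
  targets:
    - {"dp": [0, 0, -0.01], "yaw": 0}
    - {"dp": [0, 0, -0.03], "yaw": 0}
    - {"dp": [0, 0, -0.05], "yaw": 0}
    - {"dp": [0, 0, -0.07], "yaw": 0}
    - {"dp": [0, 0, -0.09], "yaw": 0}
    - {"dp": [0, 0, -0.11], "yaw": 0}
    - {"dp": [0, 0, -0.128], "yaw": 0}
    - {"dp": [0, 0, -0.142], "yaw": 0}
    - {"dp": [0, 0, -0.152], "yaw": 0}
    - {"dp": [0, 0, -0.158], "yaw": 0}
    - {"dp": [0, 0, -0.162], "yaw": 0}
    - {"dp": [0, 0, -0.162], "yaw": 0}
    - {"dp": [0, 0, -0.162], "yaw": 0}

```text
time_s: 21.2
tcp_pos: [0.6362, 0.0607, 0.0545]
eef_rot: [-180.0, 0.0, -87.0]
contact_force: [0.4, -0.7, 0.1]
gripper_width: 0.0876
gripper_force: 0.0
```

Emit:
apply_moves:
  targets:
    - {"dp": [0, 0, 0], "yaw": 0}
    - {"dp": [0, 0, 0], "yaw": 0}
    - {"dp": [0, 0, 0], "yaw": 0}
    - {"dp": [0, 0, 0], "yaw": 0}
    - {"dp": [0, 0, 0], "yaw": 0}
    - {"dp": [0, 0, 0], "yaw": 0}
    - {"dp": [0, 0, 0], "yaw": 0}
    - {"dp": [0, 0, 0], "yaw": 0}
    - {"dp": [0, 0, 0], "yaw": 0}
    - {"dp": [0, 0, 0], "yaw": 0}
  grip: 1
  squeeze: 15

```text
time_s: 22.03
tcp_pos: [0.636, 0.0607, 0.0541]
eef_rot: [-180.0, 0.0, -87.0]
contact_force: [-0.4, 0.0, 1.9]
gripper_width: 0.0496
gripper_force: 15.0
```

Emit:
apply_moves:
  targets:
    - {"dp": [0, 0, 0.005], "yaw": 0}
    - {"dp": [0, 0, 0.015], "yaw": 0}
    - {"dp": [0, 0, 0.03], "yaw": 0}
    - {"dp": [0, 0, 0.05], "yaw": 0}
    - {"dp": [0, 0, 0.07], "yaw": 0}
    - {"dp": [0, 0, 0.09], "yaw": 0}
    - {"dp": [0, 0, 0.11], "yaw": 0}
    - {"dp": [0, 0, 0.125], "yaw": 0}
    - {"dp": [0, 0, 0.13], "yaw": 0}
    - {"dp": [0, 0, 0.13], "yaw": 0}

```text
time_s: 22.87
tcp_pos: [0.6365, 0.0608, 0.186]
eef_rot: [-179.8, 0.1, -87.0]
contact_force: [0.4, -0.6, -1.9]
gripper_width: 0.0496
gripper_force: 15.0
```

Emit:
apply_moves:
  targets:
    - {"dp": [-0.005, -0.002, 0], "yaw": 0}
    - {"dp": [-0.014, -0.006, 0], "yaw": -0.5}
    - {"dp": [-0.028, -0.011, 0], "yaw": -1}
    - {"dp": [-0.045, -0.018, 0], "yaw": -1.5}
    - {"dp": [-0.063, -0.025, 0], "yaw": -2}
    - {"dp": [-0.081, -0.032, 0], "yaw": -2.5}
    - {"dp": [-0.099, -0.039, 0], "yaw": -3}
    - {"dp": [-0.117, -0.046, 0], "yaw": -3.5}
    - {"dp": [-0.135, -0.053, 0], "yaw": -4}
    - {"dp": [-0.152, -0.06, 0], "yaw": -4}
    - {"dp": [-0.167, -0.066, 0], "yaw": -4}
    - {"dp": [-0.178, -0.07, 0], "yaw": -4}
    - {"dp": [-0.1838, -0.0721, 0], "yaw": -4}
    - {"dp": [-0.1838, -0.0721, 0], "yaw": -4}
    - {"dp": [-0.1838, -0.0721, 0], "yaw": -4}

```text
time_s: 24.12
tcp_pos: [0.4523, -0.0114, 0.184]
eef_rot: [-180.0, -0.0, -90.9]
contact_force: [0.4, -0.7, -0.6]
gripper_width: 0.0495
gripper_force: 15.0
```

Emit:
apply_moves:
  targets:
    - {"dp": [0, 0, -0.006], "yaw": 0}
    - {"dp": [0, 0, -0.018], "yaw": 0}
    - {"dp": [0, 0, -0.035], "yaw": 0}
    - {"dp": [0, 0, -0.053], "yaw": 0}
    - {"dp": [0, 0, -0.07], "yaw": 0}
    - {"dp": [0, 0, -0.087], "yaw": 0}
    - {"dp": [0, 0, -0.1], "yaw": 0}
    - {"dp": [0, 0, -0.11], "yaw": 0}
    - {"dp": [0, 0, -0.118], "yaw": 0}
    - {"dp": [0, 0, -0.124], "yaw": 0}
    - {"dp": [0, 0, -0.127], "yaw": 0}
    - {"dp": [0, 0, -0.129], "yaw": 0}
    - {"dp": [0, 0, -0.131], "yaw": 0}
    - {"dp": [0, 0, -0.133], "yaw": 0}
    - {"dp": [0, 0, -0.134], "yaw": 0}
    - {"dp": [0, 0, -0.135], "yaw": 0}
    - {"dp": [0, 0, -0.135], "yaw": 0}

```text
time_s: 25.53
tcp_pos: [0.4522, -0.0114, 0.0491]
eef_rot: [-180.0, 0.0, -91.0]
contact_force: [-0.2, -0.1, -1.7]
gripper_width: 0.0496
gripper_force: 15.0
```

Emit:
apply_moves:
  targets:
    - {"dp": [0, 0, -0.0005], "yaw": 0}
    - {"dp": [0, 0, -0.001], "yaw": 0}
    - {"dp": [0, 0, -0.0013], "yaw": 0}
    - {"dp": [0, 0, -0.0013], "yaw": 0}
    - {"dp": [0, 0, -0.0013], "yaw": 0}

```text
time_s: 25.95
tcp_pos: [0.4522, -0.0115, 0.048]
eef_rot: [-180.0, 0.0, -91.0]
contact_force: [-1.8, 0.5, 5.0]
gripper_width: 0.0498
gripper_force: 15.0
```

Contact is made. I release, rise and look from the top before the mill.

Emit:
apply_moves:
  targets:
    - {"dp": [0, 0, 0], "yaw": 0}
    - {"dp": [0, 0, 0], "yaw": 0}
    - {"dp": [0, 0, 0], "yaw": 0}
    - {"dp": [0, 0, 0], "yaw": 0}
    - {"dp": [0, 0, 0], "yaw": 0}
    - {"dp": [0, 0, 0], "yaw": 0}
    - {"dp": [0, 0, 0], "yaw": 0}
    - {"dp": [0, 0, 0], "yaw": 0}
    - {"dp": [0, 0, 0.01], "yaw": 0}
    - {"dp": [0, 0, 0.025], "yaw": 0}
    - {"dp": [0, 0, 0.045], "yaw": 0}
    - {"dp": [0, 0, 0.07], "yaw": 0}
    - {"dp": [0, 0, 0.1], "yaw": 0}
    - {"dp": [0, 0, 0.13], "yaw": 0}
    - {"dp": [0, 0, 0.155], "yaw": 0}
    - {"dp": [0, 0, 0.168], "yaw": 0}
    - {"dp": [0, 0, 0.168], "yaw": 0}
    - {"dp": [0, 0, 0.168], "yaw": 0}
  grip: -1

```text
time_s: 27.45
tcp_pos: [0.4522, -0.0113, 0.2162]
eef_rot: [-179.9, 0.1, -91.0]
contact_force: [0.0, -0.2, -0.8]
gripper_width: 0.0874
gripper_force: 0.0
```

Emit:
apply_moves:
  targets:
    - {"dp": [0.008, 0, 0], "yaw": 1}
    - {"dp": [0.022, 0, 0], "yaw": 2}
    - {"dp": [0.042, 0, 0], "yaw": 3}
    - {"dp": [0.062, 0, 0], "yaw": 4}
    - {"dp": [0.083, 0, 0], "yaw": 4}
    - {"dp": [0.104, 0, 0], "yaw": 4}
    - {"dp": [0.125, 0, 0], "yaw": 4}
    - {"dp": [0.146, 0, 0], "yaw": 4}
    - {"dp": [0.165, 0, 0], "yaw": 4}
    - {"dp": [0.179, 0, 0], "yaw": 4}
    - {"dp": [0.187, 0, 0], "yaw": 4}
    - {"dp": [0.187, 0, 0], "yaw": 4}
    - {"dp": [0.187, 0, 0], "yaw": 4}

```text
time_s: 28.53
tcp_pos: [0.6383, -0.0116, 0.2142]
eef_rot: [179.9, -0.0, -87.0]
contact_force: [-0.2, -0.0, -0.0]
gripper_width: 0.0877
gripper_force: 0.0
```

Emit:
apply_moves:
  targets:
    - {"dp": [0, 0, -0.01], "yaw": 0}
    - {"dp": [0, 0, -0.025], "yaw": 0}
    - {"dp": [0, 0, -0.045], "yaw": 0}
    - {"dp": [0, 0, -0.065], "yaw": 0}
    - {"dp": [0, 0, -0.085], "yaw": 0}
    - {"dp": [0, 0, -0.103], "yaw": 0}
    - {"dp": [0, 0, -0.117], "yaw": 0}
    - {"dp": [0, 0, -0.127], "yaw": 0}
    - {"dp": [0, 0, -0.133], "yaw": 0}
    - {"dp": [0, 0, -0.136], "yaw": 0}
    - {"dp": [0, 0, -0.136], "yaw": 0}
    - {"dp": [0, 0, -0.136], "yaw": 0}

```text
time_s: 29.53
tcp_pos: [0.6394, -0.0114, 0.0804]
eef_rot: [-179.9, 0.0, -86.9]
contact_force: [0.1, 0.1, 0.2]
gripper_width: 0.0879
gripper_force: 0.0
```

Emit:
apply_moves:
  targets:
    - {"dp": [0, 0, 0], "yaw": 0}
    - {"dp": [0, 0, 0], "yaw": 0}
    - {"dp": [0, 0, 0], "yaw": 0}
    - {"dp": [0, 0, 0], "yaw": 0}
    - {"dp": [0, 0, 0], "yaw": 0}
    - {"dp": [0, 0, 0], "yaw": 0}
    - {"dp": [0, 0, 0], "yaw": 0}
    - {"dp": [0, 0, 0], "yaw": 0}
    - {"dp": [0, 0, 0], "yaw": 0}
    - {"dp": [0, 0, 0], "yaw": 0}
    - {"dp": [0, 0, 0], "yaw": 0}
  grip: 1
  squeeze: 15

```text
time_s: 30.45
tcp_pos: [0.6392, -0.0115, 0.0797]
eef_rot: [-180.0, -0.0, -87.0]
contact_force: [-0.2, 0.3, -0.2]
gripper_width: 0.0373
gripper_force: 15.0
```

The width is 37 mm instead of 32, so the pads are touching something wider than the waist. I look before lifting.

Run:
```python
from h import *
c=cap('scene');im=c['image'][110:290,240:420,::-1]
cv2.imwrite('pics/s3.png',cv2.resize(cv2.convertScaleAbs(im,alpha=1.7),None,fx=3.3,fy=3.3,interpolation=cv2.INTER_CUBIC))
s=get_state();print(s['gripper_width'],s['gripper_force'],s['contact_force'],s['moment'])
```

```text
0.03749674936844453 15.00042908359319 [ 0.3404005  -0.10612826 -1.02588479] [-0.01544843 -0.11274286  0.02293312]
```

View pics/s3.png

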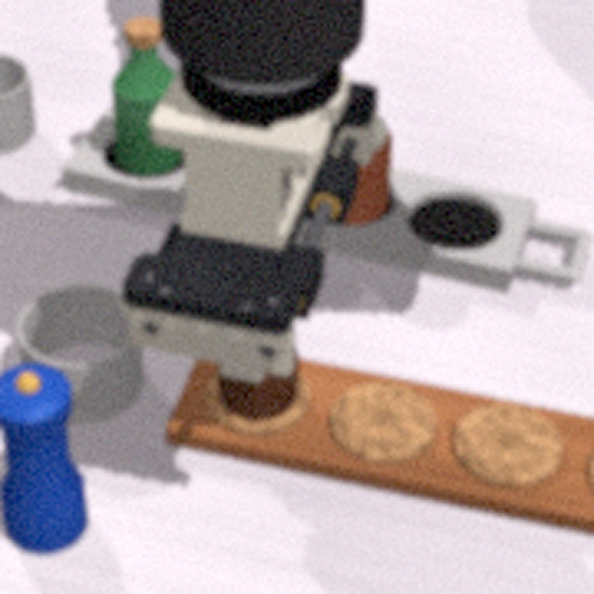

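The mill stands upright on its pad, with the fingers slightly over the flare. I reopen, rise 22 mm and grip the 40 mm head instead.

Emit:
apply_moves:
  targets:
    - {"dp": [0, 0, 0], "yaw": 0}
    - {"dp": [0, 0, 0], "yaw": 0}
    - {"dp": [0, 0, 0], "yaw": 0}
    - {"dp": [0, 0, 0], "yaw": 0}
    - {"dp": [0, 0, 0], "yaw": 0}
    - {"dp": [0, 0, 0], "yaw": 0}
    - {"dp": [0, 0, 0], "yaw": 0}
    - {"dp": [0, 0, 0], "yaw": 0}
    - {"dp": [0, 0, 0.01], "yaw": 0}
    - {"dp": [0, 0, 0.022], "yaw": 0}
    - {"dp": [0, 0, 0.022], "yaw": 0}
    - {"dp": [0, 0, 0.022], "yaw": 0}
  grip: -1

```text
time_s: 31.5
tcp_pos: [0.6401, -0.0113, 0.1035]
eef_rot: [-179.8, 0.0, -87.0]
contact_force: [0.0, -0.2, 0.6]
gripper_width: 0.0877
gripper_force: 0.0
```

Emit:
apply_moves:
  targets:
    - {"dp": [0, 0, 0], "yaw": 0}
    - {"dp": [0, 0, 0], "yaw": 0}
    - {"dp": [0, 0, 0], "yaw": 0}
    - {"dp": [0, 0, 0], "yaw": 0}
    - {"dp": [0, 0, 0], "yaw": 0}
    - {"dp": [0, 0, 0], "yaw": 0}
    - {"dp": [0, 0, 0], "yaw": 0}
    - {"dp": [0, 0, 0], "yaw": 0}
    - {"dp": [0, 0, 0], "yaw": 0}
    - {"dp": [0, 0, 0], "yaw": 0}
    - {"dp": [0, 0, 0], "yaw": 0}
  grip: 1
  squeeze: 15

```text
time_s: 32.42
tcp_pos: [0.6391, -0.0115, 0.1016]
eef_rot: [-180.0, 0.0, -87.0]
contact_force: [-0.3, -0.3, -0.5]
gripper_width: 0.0392
gripper_force: 15.0
```

Now 39 mm, matching the head. I lift and check.

Emit:
apply_moves:
  targets:
    - {"dp": [0, 0, 0.004], "yaw": 0}
    - {"dp": [0, 0, 0.01], "yaw": 0}
    - {"dp": [0, 0, 0.02], "yaw": 0}
    - {"dp": [0, 0, 0.033], "yaw": 0}
    - {"dp": [0, 0, 0.048], "yaw": 0}
    - {"dp": [0, 0, 0.064], "yaw": 0}
    - {"dp": [0, 0, 0.08], "yaw": 0}
    - {"dp": [0, 0, 0.096], "yaw": 0}
    - {"dp": [0, 0, 0.106], "yaw": 0}
    - {"dp": [0, 0, 0.11], "yaw": 0}
    - {"dp": [0, 0, 0.11], "yaw": 0}

```text
time_s: 33.33
tcp_pos: [0.6395, -0.0114, 0.2131]
eef_rot: [-179.9, 0.0, -87.0]
contact_force: [0.5, 1.0, -0.8]
gripper_width: 0.0386
gripper_force: 15.0
```

Run:
```python
from h import *
c=cap('scene');im=c['image'][80:290,240:450,::-1]
cv2.imwrite('pics/s4.png',cv2.resize(cv2.convertScaleAbs(im,alpha=1.7),None,fx=2.8,fy=2.8,interpolation=cv2.INTER_CUBIC))
s=get_state();print(s['gripper_width'],s['contact_force'],s['tcp_pos'])
```

```text
0.03919582845977791 [-0.10598942  0.58842441 -2.83086782] [ 0.63901603 -0.01140634  0.21184751]
```

View pics/s4.png

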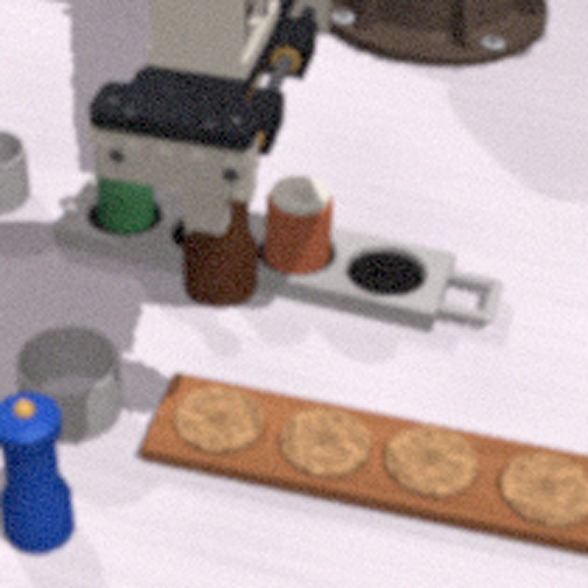

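The mill hangs straight (crop 220,265), the crock and cruet stand in their recesses, and the last recess is at (387,270).

Emit:
apply_moves:
  targets:
    - {"dp": [-0.005, 0.002, 0], "yaw": 0}
    - {"dp": [-0.014, 0.005, 0], "yaw": -0.5}
    - {"dp": [-0.028, 0.01, 0], "yaw": -1}
    - {"dp": [-0.045, 0.017, 0], "yaw": -1.5}
    - {"dp": [-0.063, 0.023, 0], "yaw": -2}
    - {"dp": [-0.081, 0.03, 0], "yaw": -2.5}
    - {"dp": [-0.099, 0.037, 0], "yaw": -3}
    - {"dp": [-0.117, 0.044, 0], "yaw": -3.5}
    - {"dp": [-0.135, 0.05, 0], "yaw": -4}
    - {"dp": [-0.152, 0.057, 0], "yaw": -4}
    - {"dp": [-0.168, 0.062, 0], "yaw": -4}
    - {"dp": [-0.18, 0.067, 0], "yaw": -4}
    - {"dp": [-0.1856, 0.0688, 0], "yaw": -4}
    - {"dp": [-0.1856, 0.0688, 0], "yaw": -4}
    - {"dp": [-0.1856, 0.0688, 0], "yaw": -4}

```text
time_s: 34.63
tcp_pos: [0.4536, 0.0575, 0.2118]
eef_rot: [-180.0, 0.0, -90.9]
contact_force: [-0.4, -1.2, -1.8]
gripper_width: 0.0394
gripper_force: 15.0
```

Emit:
apply_moves:
  targets:
    - {"dp": [0, 0, -0.006], "yaw": 0}
    - {"dp": [0, 0, -0.017], "yaw": 0}
    - {"dp": [0, 0, -0.032], "yaw": 0}
    - {"dp": [0, 0, -0.048], "yaw": 0}
    - {"dp": [0, 0, -0.064], "yaw": 0}
    - {"dp": [0, 0, -0.079], "yaw": 0}
    - {"dp": [0, 0, -0.091], "yaw": 0}
    - {"dp": [0, 0, -0.1], "yaw": 0}
    - {"dp": [0, 0, -0.105], "yaw": 0}
    - {"dp": [0, 0, -0.108], "yaw": 0}
    - {"dp": [0, 0, -0.11], "yaw": 0}
    - {"dp": [0, 0, -0.112], "yaw": 0}
    - {"dp": [0, 0, -0.114], "yaw": 0}
    - {"dp": [0, 0, -0.115], "yaw": 0}
    - {"dp": [0, 0, -0.115], "yaw": 0}
    - {"dp": [0, 0, -0.115], "yaw": 0}

```text
time_s: 35.97
tcp_pos: [0.4536, 0.0574, 0.0969]
eef_rot: [-180.0, 0.0, -91.0]
contact_force: [-0.4, 0.4, -2.1]
gripper_width: 0.0394
gripper_force: 15.0
```

Emit:
apply_moves:
  targets:
    - {"dp": [0, 0, -0.0005], "yaw": 0}
    - {"dp": [0, 0, -0.001], "yaw": 0}
    - {"dp": [0, 0, -0.001], "yaw": 0}
    - {"dp": [0, 0, -0.001], "yaw": 0}

```text
time_s: 36.3
tcp_pos: [0.4535, 0.0573, 0.0957]
eef_rot: [-180.0, 0.0, -91.0]
contact_force: [-0.2, -0.0, -1.6]
gripper_width: 0.0393
gripper_force: 15.0
```

Emit:
apply_moves:
  targets:
    - {"dp": [0, 0, -0.0004], "yaw": 0}
    - {"dp": [0, 0, -0.0008], "yaw": 0}
    - {"dp": [0, 0, -0.0008], "yaw": 0}
    - {"dp": [0, 0, -0.0008], "yaw": 0}

```text
time_s: 36.63
tcp_pos: [0.4539, 0.0574, 0.0954]
eef_rot: [-180.0, 0.0, -90.9]
contact_force: [-0.6, -0.1, 5.2]
gripper_width: 0.0389
gripper_force: 15.0
```

Contact. I release, rise and swing clear of the top view.

Emit:
apply_moves:
  targets:
    - {"dp": [0, 0, 0], "yaw": 0}
    - {"dp": [0, 0, 0], "yaw": 0}
    - {"dp": [0, 0, 0], "yaw": 0}
    - {"dp": [0, 0, 0], "yaw": 0}
    - {"dp": [0, 0, 0], "yaw": 0}
    - {"dp": [0, 0, 0], "yaw": 0}
    - {"dp": [0, 0, 0], "yaw": 0}
    - {"dp": [0, 0, 0], "yaw": 0}
    - {"dp": [0, 0, 0.01], "yaw": 0}
    - {"dp": [0, 0, 0.025], "yaw": 0}
    - {"dp": [0, 0, 0.045], "yaw": 0}
    - {"dp": [0, 0, 0.07], "yaw": 0}
    - {"dp": [0, 0, 0.1], "yaw": 0}
    - {"dp": [0, 0, 0.13], "yaw": 0}
    - {"dp": [0, 0, 0.14], "yaw": 0}
    - {"dp": [0, 0, 0.14], "yaw": 0}
  grip: -1

```text
time_s: 37.97
tcp_pos: [0.455, 0.0579, 0.2379]
eef_rot: [-179.7, 0.1, -90.9]
contact_force: [0.3, -0.6, -0.9]
gripper_width: 0.0874
gripper_force: 0.0
```

Emit:
apply_moves:
  targets:
    - {"dp": [0.01, 0.02, 0], "yaw": 0}
    - {"dp": [0.02, 0.05, 0], "yaw": 0}
    - {"dp": [0.03, 0.08, 0], "yaw": 0}
    - {"dp": [0.03, 0.11, 0], "yaw": 0}
    - {"dp": [0.03, 0.14, 0], "yaw": 0}
    - {"dp": [0.03, 0.17, 0], "yaw": 0}
    - {"dp": [0.03, 0.2, 0], "yaw": 0}
    - {"dp": [0.02, 0.23, 0], "yaw": 0}
    - {"dp": [0.01, 0.26, 0], "yaw": 0}
    - {"dp": [0, 0.29, 0], "yaw": 0}
    - {"dp": [0, 0.32, 0], "yaw": 0}
    - {"dp": [0, 0.34, 0], "yaw": 0}
    - {"dp": [0, 0.35, 0], "yaw": 0}
    - {"dp": [0, 0.35, 0], "yaw": 0}
    - {"dp": [0, 0.35, 0], "yaw": 0}

```text
time_s: 39.22
tcp_pos: [0.4531, 0.4069, 0.2335]
eef_rot: [179.9, -0.1, -90.9]
contact_force: [-0.0, 0.1, 0.5]
gripper_width: 0.0874
gripper_force: 0.0
```

Run:
```python
from h import *
c=cap('top');im=c['image'][150:350,200:440,::-1]
cv2.imwrite('pics/t5.png',cv2.resize(cv2.convertScaleAbs(im,alpha=1.7),None,fx=2.9,fy=2.9,interpolation=cv2.INTER_CUBIC))
c2=cap('scene');im=c2['image'][100:230,230:450,::-1]
cv2.imwrite('pics/s5.png',cv2.resize(cv2.convertScaleAbs(im,alpha=1.7),None,fx=3.5,fy=3.5,interpolation=cv2.INTER_CUBIC))
P=np.array([dep(c,u,v) for v in range(240,345) for u in range(230,430) if c['range_z'][v,u]>0])
for n,x,y,lo in(('mill',.4535,.0578,.09),('crock',.4522,-.0117,.06),('shaker',.4509,-.0814,.055),('cruet',.4496,-.151,.104)):
    q=P[(abs(P[:,1]-y)<.034)&(abs(P[:,0]-x)<.05)&(P[:,2]>lo)]
    print(n,len(q),((q.min(0)+q.max(0))/2-[x,y,0]).round(4)[:2],q[:,2].max().round(4))
```

```text
mill 567 [0.0007 0.0001] 0.1212
crock 735 [ 0.0001 -0.0002] 0.0813
shaker 492 [0.0005 0.0014] 0.0876
cruet 201 [0.0003 0.0007] 0.1165
```

View pics/t5.png

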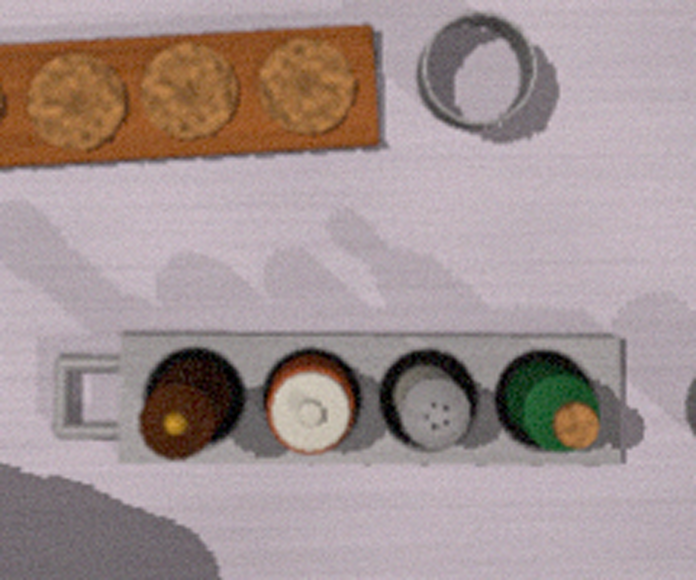

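View pics/s5.png

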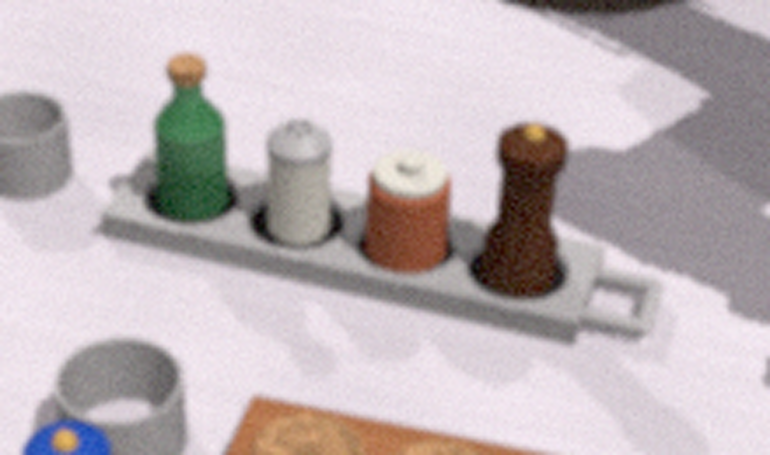

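Counting from the steel handle, mill, crock, shaker and cruet stand upright in their recesses at (top crop) 190, 312, 430 and 548. Each is within 2 mm of its centre, and the tool is clear.

```bash
python3 -c "
from plant import r
print(r.close_job())"
```

```text
the job is handed in; nothing more can be done
None
```

All four seasonings now stand upright on the steel rack in reverse order (from its handle: mill, crock, shaker, cruet), each measured within about 2 mm of its recess centre; the job is handed in, and no verdict came back.

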